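# Open the counterweighted hold-down gate of a board tester

## Robot

A 7-joint arm with a two-finger parallel gripper is mounted at the origin on the work surface. World frame = base frame: x ahead of the robot, y to its left, z up, the work surface at z = 0. Lengths are in m, angles in rad, forces in N, time in s.
With the tool pointing down it reaches from about 0.425 to 0.8 m from the base axis. Payload 8.3 kg.
Tool frame: the origin (TCP) lies at the very end of the fingers, on their centre line; the grasp point (between the pads) lies behind it (manip.hold_point_z is the z of the grasp point in the tool frame, in m); z points along the fingers, y is the line along which they close (so a half turn about z gives the same grasp; the last joint's range is limited). The gripper opens to 85 mm and grips with 20 to 120 N. Pads are 22 mm wide; open, the fingers measure 114 mm over their backs; the gripper's body (76 mm by 85 mm) begins 54 mm behind the grasp point. The pads swing forward as they close: fully open they stand 13 mm farther back than shut.
Start: joints at [1.156, 0.383, 0.016, 1.37, -0.006, 1.388, -0.046], TCP at [0.215, -0.587, 0.231] pointing down, gripper open.
Joint ranges: [-2.95, 2.95], [-0.25, 2.06], [-1.52, 1.56], [0.18, 2.33], [-1.44, 4.58], [0.02, 2.06], [-3.01, 3.01]. Speed limits (rad/s): [2.39, 2.39, 3.01, 3.01, 3.14, 3.14, 3.14].

## Interface

Orientations are given as a unit quaternion [w, x, y, z].
In Python, from cell import read_state, eyes, job, manip gives the robot as it stands. The module is installed in compiled form; this text tells all that it offers.
- The arm moves only by the tool jog_arm, never from a script. Its argument "increments" is a list of rows, each an object with "gripper": the finger opening in m, from 0 to 0.0854; "delta_pos": the shift along the world's x, y, z in m, a list of three; "turn": the turn, a rotation vector about the world's x, y, z in rad, a list of three. In form: [{"gripper": gripper, "delta_pos": [x, y, z], "turn": [wx, wy, wz]}, ...]. A call has exactly 5 rows; each row is the pose to reach, as a shift and turn from the pose commanded when the call began; what a row does not reach only later rows make up. A row lasts 1/8 s, in which the tool goes at most 62.5 mm and 10.7 degrees, less where a joint would pass 70% of its speed; a pose out of reach is approached as far as the arm can. A call with a gripper value outside its range is refused whole. The fingers move at their own pace and stop on an object; "force" is the grip in N (left out, the last holds). Time passes only in rows, so rows that repeat a pose let the fingers close, or fill a call up. It gives the time, the measured TCP pose, the force, the opening and the grip force at its end, in the units of the state.
- read_state(): the state, without advancing time (a new reading comes with each control period).
- eyes.snapshot(name): name is "side" or "top"; returns a dict with "img" (384x512x3 uint8, red, green, blue), "depth" (384x512 float32, m along the optical axis (not along the pixel's ray), 0 where there is no reading), "camera_matrix" (3x3 intrinsics, pixels), "R" (3x3) and "t" (3): a world point X has camera coordinates R X + t. Camera axes: x right, y down, z forward; pixel columns grow to the right and rows downward; lengths in m; the calibration is good to about 2 mm. A picture is of the moment at which its call begins.
- job.hand_in(): hands the job in; it is judged then, once.
The state is a dict: "time_s": time; "q": joint angles; "qvel": joint speeds; "effort": joint torques, N m; "position": TCP position; "tcp_rot": TCP orientation; "force": force on the tool from outside, world axes, zero at the start; "moment": the same for the moment, N m; "finger_gap": opening from 0.0 (shut) to 1.0 (fully open); "grasp_force": force on a finger pad.
Only numpy, scipy, OpenCV 4.12 (cv2) and the standard library are available. Lean on these libraries where they do the work, as an engineer would, in place of code of your own. Each camera call takes 0.05 s, during which the arm holds its last target. There are 200 camera calls.

## Task

The circuit board in the bench tester has passed: open the tester so that the board can be taken out later. With the fingertips, push the turn-button catch round until its tongue is clear of the gate's arm, then push the counterweighted hold-down gate up past its balance point, so that it goes over and stays standing open on its own against its stop. Only push: do not grip or force the catch or the gate, do not fling the gate, leave the board in its nest, and leave everything else on the bench where it is.

Things in the scene. Friction and masses are not known exactly. Their poses are not given: they have to be found in the camera images.
- fixture: The bench tester, screwed down: grey case 210 mm deep (its x) and 260 mm wide (its y), aluminium deck 86 mm above the table. Origin: centre of its underside, on the table. Its x axis points from its front (lifting bar) to its back (hinge, counterweight), y to its left side (catch), z up. Its front is turned to the robot's right (yaw 1.2 to 1.9). Hinge pedestals at the back rise to 132 mm.
- hinge (a point): Middle of the gate's hinge axis (along the tester's y axis), 97 mm behind the tester's centre and 120 mm above the table; the axes are the tester's.
- bar (a point): Middle of the gate's lifting bar: level round bar, 14 mm thick, 194 mm long (along the tester's y), 243 mm in front of the hinge axis. With the gate shut it is 120 mm above the table and 41 mm ahead of the case's front, free all round and below; it swings up and back. Two arms (12 x 12 mm, 85 mm either side of the middle) carry it; the space between them is open for 80 mm behind it.
- counterweight (a point): Middle of the gate's counterweight: a round steel bar, 24 mm thick and 200 mm long, on two short tails 57 mm up and back from the hinge axis when the gate is shut; it swings down behind the case as the gate opens. In front of the hinge, two cross bars with push rods hang under the arms, over the board.
- gate (a joint): Opening angle of the hold-down gate, rad: 0 shut (level), 1.745 open against its stop. It balances at about 0.85: below that it falls shut, beyond it goes over by itself, slowed by a damper (1 to 2 s), and stays. About 1.5 N up at the bar starts it, less as it rises, plus some 0.8 N per rad/s. While the catch's tongue is over its left arm it cannot rise.
- catch (a joint): Angle of the turn-button catch, rad, about the vertical, counter-clockwise from above positive; -1.6 to 1.6, stays where it is left (about 1 N at its pin). Near 0 its tongue lies across over the gate's left arm and holds the gate shut; turned more than 1.05 either way it is clear; at +-1.57 it lies alongside the arm.
- catch_pivot (a point): The catch's vertical pivot, on top of the tongue, 132.5 mm above the table, on the tester's left part of the deck (60 mm ahead of its centre, 113 mm to its left); the axes are the tester's. The catch is a flat steel bar 60 mm long, 14 mm wide and 5 mm thick, pivoted at its middle. The top of the gate's shut arm is 6.5 mm below this point.
- pin (a point): Half-way up the catch's finger pin: an upright steel pin, 10 mm in diameter and 24 mm high (from 132.5 to 156.5 mm above the table), on the outer half of the catch, 24 mm from the pivot (at catch angle 0 straight to the tester's left of it). Push it sideways round the pivot, either way.
- board_mid (a point): Middle of the circuit board, 100 x 80 x 4 mm, loose in its black nest under the cross bars, its top 96 mm above the table. Leave it there.
- tube: A white capped tube, 24 mm in diameter and 52 mm high, standing on the deck at its right side, beside the gate's other arm; origin at its foot.
- servo: A black hobby servo with a white horn, 56 x 20 x 45 mm, standing on the table; origin at its foot.
- stepper: A stepper motor, 42 x 42 x 40 mm with a 5 mm shaft standing up to 64 mm; origin at its foot.
- screwdriver: A screwdriver lying on the table, about 200 mm long.
- multimeter: A black hand multimeter lying face up, 150 x 74 x 46 mm; origin under its middle.
- rack: A grey printed rack with six prongs, 110 x 80 x 55 mm; origin under its middle.
- ball: An orange ball, 38 mm in diameter, lying in the rack; origin at its lowest point as placed.

How it is judged:
On the way, in this order (a step that is already met when the one before it is completed fails the run):
1. the catch is turned clear of the gate's arm while the gate is still down ((value of joint catch above 1.05 rad or value of joint catch below -1.05 rad) and value of joint gate below 0.3 rad), for 0.2 s.
2. the gate has gone over past its balance point (value of joint gate above 1.1 rad), for 0.1 s.
At the end, for the whole second after the job is handed in: The gate stands open by itself against its stop (angle over 1.65 of 1.745 rad) and still, the catch is turned more than 1.05 rad clear, and the board lies in its nest within 10 mm of where it was (value of joint gate above 1.65 rad and velocity of joint gate between -0.1 and 0.1 rad/s and (value of joint catch above 1.05 rad or value of joint catch below -1.05 rad) and distance of board_mid from where it was at the start of the episode below 0.01 m); the robot touches nothing.
It fails at once if the gate is gripped or forced (fingers press on it with more than 20 N) (contact force between the fingers and gate above 20 N).
It fails at once if the catch is gripped or forced (fingers press on it with more than 20 N) (contact force between the fingers and catch above 20 N).
It fails at once if the gate is flung (faster than 3.5 rad/s) (velocity of joint gate above 3.5 rad/s).
It fails at once if the board is lifted or pulled from its nest (distance of board_mid from where it was at the start of the episode above 0.012 m).
It fails at once if a bystander is pushed, lifted or knocked over (distance of any of tube, servo, stepper, screwdriver, multimeter, rack, ball from where it was at the start of the episode above 0.02 m or angle between any of tube, servo, stepper's own z axis and vertical above 0.5 rad).
It also fails if it takes over 56 s, if anything falls off the work surface, if the arm or the gripper's body presses on something with over 40 N, if the wrist force passes 120 N, or if a joint passes its speed limit or range.

## Working session

There is one attempt and no reset: what is moved stays moved. The work goes in short steps, Python scripts to look and compute and a tool call to move; the robot and the scene stay as the last step left them, time stands still between calls to the robot, and variables do not carry over. Pictures are saved under pics/ and viewed, at most 11 in all, crops included, and the job is handed in when it is done.

Besides the shell and the picture viewer there is one more tool, called after "Call:" as name(argument=value, ...), one argument or row to a line, values as JSON. jog_arm: Moves the arm, as the interface text tells. Its arguments: {"type":"object","properties":{"increments":{"type":"array","items":{"type":"object","properties":{"gripper":{"type":"number"},"delta_pos":{"type":"array","items":{"type":"number"}},"turn":{"type":"array","items":{"type":"number"}}}}},"force":{"type":"number"}},"required":["increments"]}

```bash
mkdir -p pics; cat > h.py <<'E'
import numpy as np,cv2
from cell import read_state,eyes,job,manip
def snap(n,f=None):
    s=eyes.snapshot(n)
    if f: cv2.imwrite('pics/'+f,s['img'][:,:,::-1])
    return s
def cloud(s):
    d=s['depth'];K=s['camera_matrix'];v,u=np.mgrid[:d.shape[0],:d.shape[1]]
    p=np.stack([(u-K[0,2])/K[0,0]*d,(v-K[1,2])/K[1,1]*d,d],-1)
    return (p-s['t'])@s['R']
def ray(s,u,v,z):
    K=s['camera_matrix'];R=s['R'];c=-R.T@s['t'];r=R.T@np.array([(u-K[0,2])/K[0,0],(v-K[1,2])/K[1,1],1])
    return c+r*(z-c[2])/r[2]
def proj(s,X):
    c=s['R']@np.array(X)+s['t'];K=s['camera_matrix'];return (K@c/c[2])[:2]
E
python3 - <<'E'
from h import *
for n in('top','side'):
    s=snap(n); np.savez(n+'.npz',**s)
    cv2.imwrite(f'pics/{n}0.png',cv2.resize(s['img'][:,:,::-1],(800,600)))
    print(n,-s['R'].T@s['t'])
r=read_state();print(r['time_s'],r['position'],r['tcp_rot'],r['finger_gap'],manip.hold_point_z)
E
```

```text
top [ 0.42072881 -0.01906355  1.49628552]
side [ 0.49157115 -0.7917675   1.02978782]
0.1 [ 0.21524987 -0.58628903  0.23038434] [-8.65658288e-04  9.84566446e-01  1.75008969e-01 -1.57910200e-04] 0.9995573961671348 -0.0187
```

View pics/top0.png

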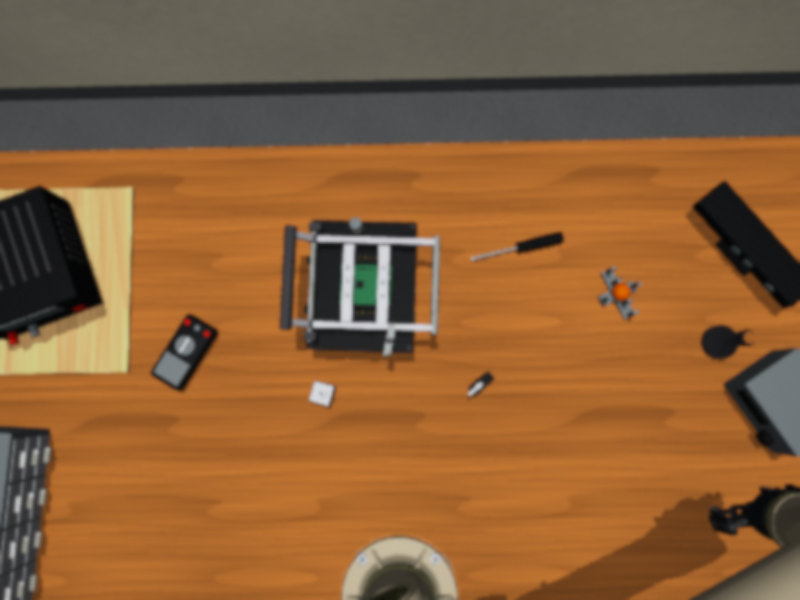

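View pics/side0.png

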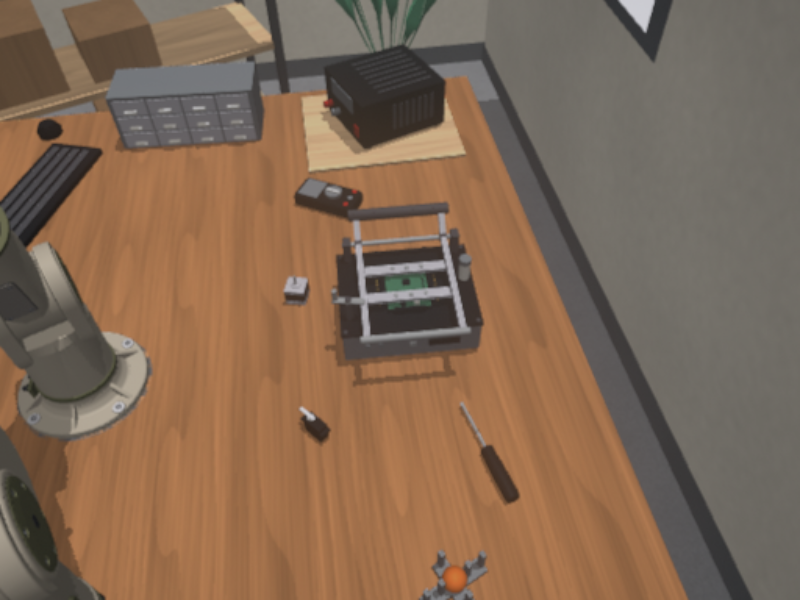

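The top view shows the tester near (365,288), with the lifting bar at the right (u≈436, v 238–332), the counterweight at the left (u≈289) and the catch at (390,340). The side view agrees, with the bar at about (400,337) and the catch at (345,297). I'll enlarge both.

```bash
python3 - <<'E'
from h import *
for n,(a,b,c,d) in dict(top=(170,130,300,240),side=(200,115,320,240)).items():
    s=np.load(n+'.npz');im=s['img'][b:d,a:c,::-1]
    cv2.imwrite(f'pics/{n}1.png',cv2.resize(im,None,fx=5.0 if n=='top' else 4.8,fy=5.0 if n=='top' else 4.8,interpolation=cv2.INTER_CUBIC))
    P=cloud(s);m=(abs(P[...,0]-.5)<.3)&(abs(P[...,1]-.05)<.3)
    # fixture: deck/gate points
    q=P[m&(P[...,2]>.08)&(P[...,2]<.09)];print(n,len(q),q[:,:2].min(0),q[:,:2].max(0))
    print(cv2.minAreaRect(q[:,:2].astype(np.float32)))
    q=P[m&(P[...,2]>.108)&(P[...,2]<.132)&(P[...,1]<.2)];print(len(q),q[:,:2].min(0),q[:,:2].max(0))
E
```

```text
top 2881 [ 0.49051053 -0.04668287] [0.76123767 0.18282979]
((0.6261265277862549, 0.06969623267650604), (0.2216816246509552, 0.2649388015270233), 87.37053680419922)
1936 [ 0.47982274 -0.0885821 ] [0.7447153 0.1821939]
side 2609 [ 0.48854251 -0.04989393] [0.76046376 0.17830574]
((0.6245349645614624, 0.06460626423358917), (0.2217085063457489, 0.26412782073020935), 87.5982894897461)
1974 [ 0.48129955 -0.09492811] [0.74993413 0.17696946]
```

View pics/top1.png

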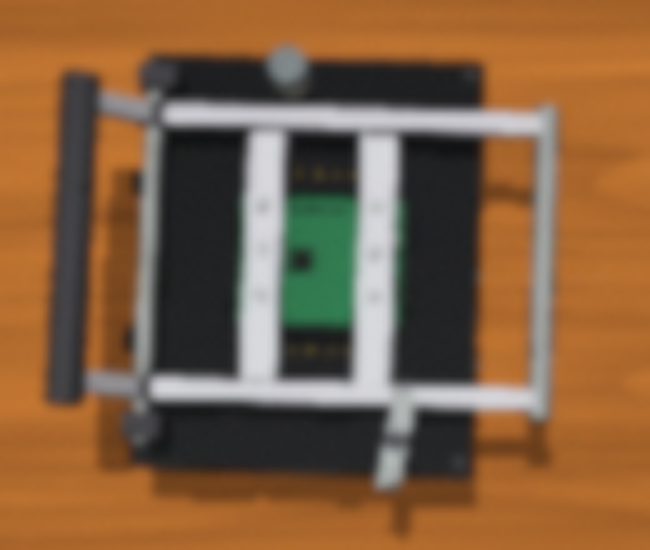

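View pics/side1.png

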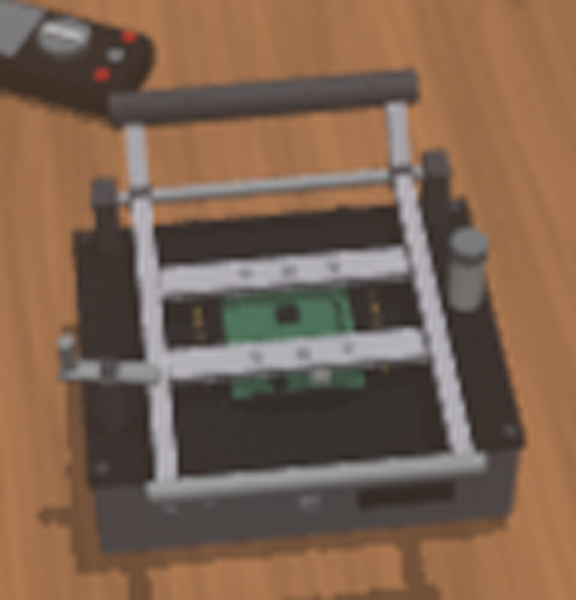

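```bash
python3 - <<'E'
from h import *
T=np.load('top.npz');S=np.load('side.npz')
t=lambda u,v,z:ray(T,170+u/5,130+v/5,z)
d=lambda u,v,z:ray(S,200+u/4.8,115+v/4.8,z)
for n,f,pts in(('top',t,dict(bar1=(547,112,.127),bar0=(540,412,.127),piv=(398,440,.1325),pin=(388,480,.1565),tip=(404,390,.1325),end=(388,488,.1325))),('side',d,dict(bar0=(152,490,.12),bar1=(484,462,.12),piv=(110,370,.1325),pin=(66,338,.1565)))):
    for k,p in pts.items(): print(n,k,f(*p).round(4))
from scipy.optimize import least_squares
L=[(-.146,.097,.127),(-.146,-.097,.127),(-.06,.113,.1325)]
W=[[t(540,412,.127),t(547,112,.127),t(398,440,.1325)],[d(152,490,.12),d(484,462,.12),d(110,370,.1325)]]
tr=lambda p,l:np.array([p[0]+np.cos(p[2])*l[0]-np.sin(p[2])*l[1],p[1]+np.sin(p[2])*l[0]+np.cos(p[2])*l[1]])
for w in W+[W[0]]:
    r=least_squares(lambda p:np.concatenate([tr(p,l)-x[:2] for l,x in zip(L,w)]),[.62,.07,1.55]);print(r.x,r.fun.round(4))
p=r.x
for l,n in((( -.146,0),'bar'),((.097,0),'hinge'),((-.06,.113),'piv')): print(n,tr(p,l))
r=cv2.minAreaRect
print(t(480,65,.086),t(472,475,.086),t(145,60,.086),t(135,460,.086))
E
```

```text
top bar1 [ 0.7107 -0.0866  0.127 ]
top bar0 [ 0.5259 -0.0786  0.127 ]
top piv [0.5098 0.0076 0.1325]
top pin [0.4847 0.0133 0.1565]
top tip [0.54   0.0035 0.1325]
top end [0.481  0.014  0.1325]
side bar0 [ 0.5241 -0.0757  0.12  ]
side bar1 [ 0.7144 -0.0868  0.12  ]
side piv [0.5098 0.0078 0.1325]
side pin [0.4865 0.0154 0.1565]
[0.6248358  0.06307255 1.52759793] [-0.0043 -0.      0.0048 -0.0004 -0.0005  0.0004]
[0.62593306 0.06383416 1.52356485] [-0.002  -0.0017  0.0015  0.0002  0.0005  0.0015]
[0.6248358  0.06307255 1.52759793] [-0.0043 -0.      0.0048 -0.0004 -0.0005  0.0004]
bar [ 0.61853079 -0.08279124]
hinge [0.62902474 0.15998206]
piv [0.50935012 0.00800843]
[ 0.75045916 -0.04672631  0.086     ] [ 0.49039641 -0.03727655  0.086     ] [0.75739107 0.16641106 0.086     ] [0.5027822  0.17277461 0.086     ]
```

The pose is consistent across both views: yaw ≈ 1.526, pivot (0.510, 0.008), pin (0.4855, 0.014), catch ≈ -0.2, bar middle (0.618, -0.083). I'll push the pin from its (-x,-y) side along +x+y with the fingers closed and turned 45°.

Call:
jog_arm(
  increments=[
    {"gripper": 0, "delta_pos": [0.024, 0.057, 0], "turn": [0, 0, 0.1]},
    {"gripper": 0, "delta_pos": [0.048, 0.114, 0], "turn": [0, 0, 0.2]},
    {"gripper": 0, "delta_pos": [0.072, 0.171, 0], "turn": [0, 0, 0.3]},
    {"gripper": 0, "delta_pos": [0.096, 0.228, 0], "turn": [0, 0, 0.4]},
    {"gripper": 0, "delta_pos": [0.12, 0.285, 0], "turn": [0, 0, 0.436]},
  ],
  force=20,
)

```text
time_s: 0.72
position: [0.3357, -0.2996, 0.2311]
tcp_rot: [-0.0, 0.923, 0.385, -0.0]
force: [0.7, -1.2, 0.6]
finger_gap: 0.001
grasp_force: 0.0
```

Call:
jog_arm(
  increments=[
    {"gripper": 0, "delta_pos": [0.024, 0.057, 0], "turn": [0, 0, 0]},
    {"gripper": 0, "delta_pos": [0.048, 0.114, 0], "turn": [0, 0, 0]},
    {"gripper": 0, "delta_pos": [0.072, 0.171, 0], "turn": [0, 0, 0]},
    {"gripper": 0, "delta_pos": [0.096, 0.228, 0], "turn": [0, 0, 0]},
    {"gripper": 0, "delta_pos": [0.12, 0.285, -0.02], "turn": [0, 0, 0]},
  ],
)

```text
time_s: 1.35
position: [0.4557, -0.017, 0.213]
tcp_rot: [0.001, 0.923, 0.384, 0.001]
force: [1.6, -0.5, -0.9]
finger_gap: -0.003
grasp_force: 0.0
```

Call:
jog_arm(
  increments=[
    {"gripper": 0, "delta_pos": [0.002, 0.002, -0.025], "turn": [0, 0, 0]},
    {"gripper": 0, "delta_pos": [0.004, 0.004, -0.05], "turn": [0, 0, 0]},
    {"gripper": 0, "delta_pos": [0.004, 0.004, -0.07], "turn": [0, 0, 0]},
    {"gripper": 0, "delta_pos": [0.004, 0.004, -0.07], "turn": [0, 0, 0]},
    {"gripper": 0, "delta_pos": [0.004, 0.004, -0.07], "turn": [0, 0, 0]},
  ],
)

```text
time_s: 1.98
position: [0.4588, -0.0149, 0.1427]
tcp_rot: [0.0, 0.923, 0.384, 0.0]
force: [0.5, 0.2, -1.0]
finger_gap: -0.003
grasp_force: 0.0
```

```bash
python3 - <<'E'
from h import *
r=read_state();print(r['time_s'],r['position'],r['force'])
a=snap('side');b=snap('top')
f=lambda s,x,y,w,h:cv2.resize(s['img'][y:y+h,x:x+w,::-1],(400,500),interpolation=cv2.INTER_CUBIC)
cv2.imwrite('pics/c.png',np.hstack([f(a,180,140,88,110),f(b,205,165,88,110)]))
E
```

```text
1.975 [ 0.45876517 -0.01489276  0.14270542] [ 0.5335995   0.16922836 -1.01946807]
```

View pics/c.png

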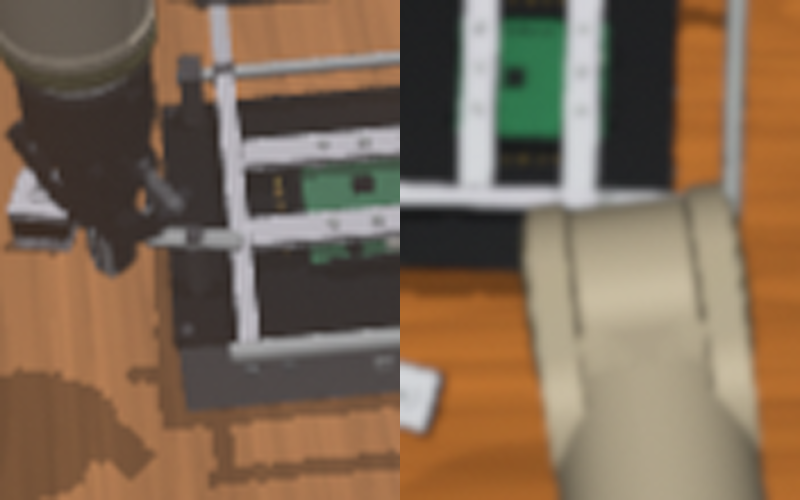

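The side view shows the fingertip (110,260) just front-left of the pin, at the pin's height. Next is the push along +x+y.

Call:
jog_arm(
  increments=[
    {"gripper": 0, "delta_pos": [0.004, 0.006, 0], "turn": [0, 0, 0]},
    {"gripper": 0, "delta_pos": [0.008, 0.011, 0], "turn": [0, 0, 0]},
    {"gripper": 0, "delta_pos": [0.012, 0.015, 0], "turn": [0, 0, 0]},
    {"gripper": 0, "delta_pos": [0.016, 0.019, 0], "turn": [0, 0, 0]},
    {"gripper": 0, "delta_pos": [0.02, 0.023, 0], "turn": [0, 0, 0]},
  ],
)

```text
time_s: 2.7
position: [0.478, 0.0082, 0.1417]
tcp_rot: [-0.0, 0.923, 0.384, -0.001]
force: [-2.0, -1.3, 0.8]
finger_gap: 0.002
grasp_force: 1.2
```

Call:
jog_arm(
  increments=[
    {"gripper": 0, "delta_pos": [0.003, 0.003, 0], "turn": [0, 0, 0]},
    {"gripper": 0, "delta_pos": [0.006, 0.006, 0], "turn": [0, 0, 0]},
    {"gripper": 0, "delta_pos": [0.009, 0.009, 0], "turn": [0, 0, 0]},
    {"gripper": 0, "delta_pos": [0.012, 0.012, 0], "turn": [0, 0, 0]},
    {"gripper": 0, "delta_pos": [0.014, 0.014, 0], "turn": [0, 0, 0]},
  ],
)

```text
time_s: 3.32
position: [0.4929, 0.0219, 0.1421]
tcp_rot: [0.0, 0.923, 0.384, 0.0]
force: [0.1, -1.7, -1.3]
finger_gap: 0.002
grasp_force: 1.0
```

```bash
python3 - <<'E'
from h import *
r=read_state();print(r['time_s'],r['position'],r['force'])
a=snap('side')
f=lambda s,x,y,w,h:cv2.resize(s['img'][y:y+h,x:x+w,::-1],(640,600),interpolation=cv2.INTER_CUBIC)
cv2.imwrite('pics/d.png',f(a,180,140,96,90))
E
```

```text
3.325 [0.49294635 0.021857   0.1421289 ] [ 0.07522081 -1.69426174 -1.27525866]
```

View pics/d.png

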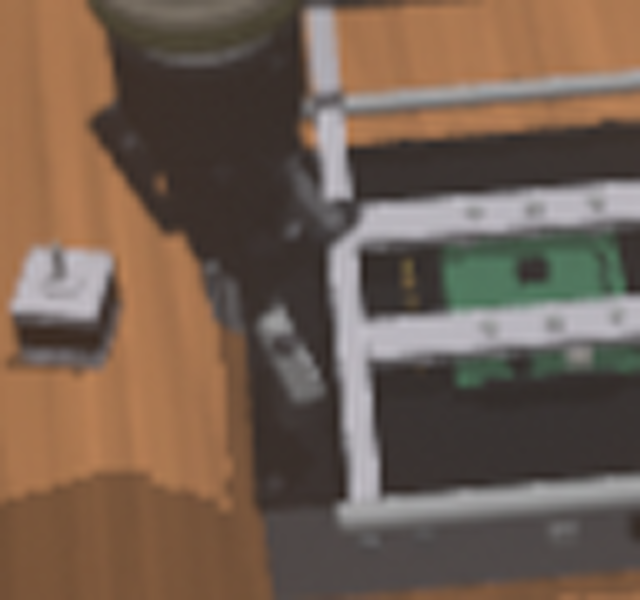

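The catch has turned: its tongue now runs from the pivot (283,345) to its tip (310,395), nearly alongside the arm. I'll work out the angle.

```bash
python3 - <<'E'
from h import *
S=np.load('side.npz')
f=lambda u,v:ray(S,180+u/6.667,140+v/6.667,.1325)[:2]
a,b=f(283,345),f(312,393);d=b-a;ang=np.arctan2(d[1],d[0]);print(a,b,np.linalg.norm(d), ang-(1.526-np.pi/2))
e=f(267,318);d=b-e;print(np.arctan2(d[1],d[0])-(1.526-np.pi/2))
E
```

```text
[0.50857412 0.00924843] [ 0.51780521 -0.01950194] 0.03019597188109853 -1.2153200970743006
-1.2178286690977653
```

Catch ≈ -1.215, already clear. I'll add a few mm for margin, then back off and rise.

Call:
jog_arm(
  increments=[
    {"gripper": 0, "delta_pos": [0.003, 0.001, 0], "turn": [0, 0, 0]},
    {"gripper": 0, "delta_pos": [0.006, 0.002, 0], "turn": [0, 0, 0]},
    {"gripper": 0, "delta_pos": [0.006, 0.002, 0], "turn": [0, 0, 0]},
    {"gripper": 0, "delta_pos": [-0.01, -0.014, 0], "turn": [0, 0, 0]},
    {"gripper": 0, "delta_pos": [-0.035, -0.035, 0.02], "turn": [0, 0, 0]},
  ],
)

```text
time_s: 4.0
position: [0.4566, -0.0123, 0.1611]
tcp_rot: [-0.001, 0.923, 0.385, -0.001]
force: [0.3, 0.5, -0.2]
finger_gap: 0.006
grasp_force: 0.0
```

Call:
jog_arm(
  increments=[
    {"gripper": 0, "delta_pos": [0, -0.02, 0.05], "turn": [0, 0, 0.17]},
    {"gripper": 0, "delta_pos": [0.01, -0.05, 0.1], "turn": [0, 0, 0.35]},
    {"gripper": 0, "delta_pos": [0.04, -0.1, 0.12], "turn": [0, 0, 0.52]},
    {"gripper": 0, "delta_pos": [0.08, -0.14, 0.12], "turn": [0, 0, 0.7]},
    {"gripper": 0, "delta_pos": [0.12, -0.18, 0.12], "turn": [0, 0, 0.785]},
  ],
)

```text
time_s: 4.62
position: [0.579, -0.1941, 0.2828]
tcp_rot: [0.001, 0.705, 0.709, 0.001]
force: [-0.3, 0.5, 0.5]
finger_gap: -0.001
grasp_force: 0.0
```

Call:
jog_arm(
  increments=[
    {"gripper": 0, "delta_pos": [0.01, 0, 0], "turn": [0.17, 0, 0]},
    {"gripper": 0, "delta_pos": [0.02, 0, 0], "turn": [0.34, 0, 0]},
    {"gripper": 0, "delta_pos": [0.03, 0, 0], "turn": [0.51, 0, 0]},
    {"gripper": 0, "delta_pos": [0.04, 0, 0], "turn": [0.68, 0, 0]},
    {"gripper": 0, "delta_pos": [0.04, 0, 0], "turn": [0.785, 0, 0]},
  ],
)

```text
time_s: 5.25
position: [0.6179, -0.1943, 0.2805]
tcp_rot: [-0.272, 0.653, 0.652, 0.273]
force: [0.5, 1.1, -0.5]
finger_gap: 0.005
grasp_force: 0.0
```

```bash
python3 - <<'E'
from h import *
r=read_state();print(r['time_s'],r['position'],r['tcp_rot'],r['q'])
a=snap('side');b=snap('top')
f=lambda s,x,y,w,h:cv2.resize(s['img'][y:y+h,x:x+w,::-1],(400,400),interpolation=cv2.INTER_CUBIC)
cv2.imwrite('pics/e.png',np.hstack([f(a,150,100,220,220),f(b,160,110,220,220)]))
E
```

```text
5.25 [ 0.61789674 -0.19427219  0.28054095] [-0.27208966  0.65271769  0.65235089  0.27269975] [ 0.87380051  0.80425652 -0.61436215  0.93571907 -0.31224544  1.79791605
  0.32505621]
```

View pics/e.png

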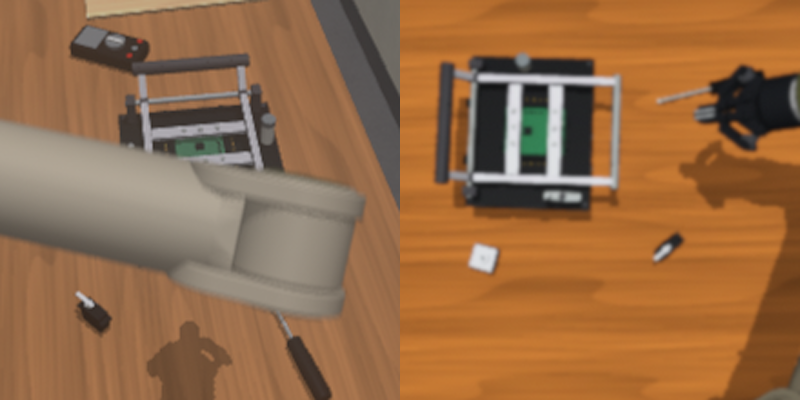

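The top view shows the catch lying alongside the arm (562,196) and the tilted fingers pointing at the bar (615,130). Lower to the pre-contact pose.

Call:
jog_arm(
  increments=[
    {"gripper": 0, "delta_pos": [0, 0.0, -0.04], "turn": [0, 0, 0]},
    {"gripper": 0, "delta_pos": [0, 0.01, -0.08], "turn": [0, 0, 0]},
    {"gripper": 0, "delta_pos": [0, 0.025, -0.12], "turn": [0, 0, 0]},
    {"gripper": 0, "delta_pos": [0, 0.044, -0.15], "turn": [0, 0, 0]},
    {"gripper": 0, "delta_pos": [0, 0.044, -0.15], "turn": [0, 0, 0]},
  ],
)

```text
time_s: 5.98
position: [0.6166, -0.1458, 0.1313]
tcp_rot: [-0.272, 0.651, 0.655, 0.27]
force: [0.1, -0.3, 0.3]
finger_gap: 0.003
grasp_force: 0.0
```

Call:
jog_arm(
  increments=[
    {"gripper": 0, "delta_pos": [0, 0.015, -0.015], "turn": [0, 0, 0]},
    {"gripper": 0, "delta_pos": [0, 0.03, -0.03], "turn": [0, 0, 0]},
    {"gripper": 0, "delta_pos": [0, 0.045, -0.045], "turn": [0, 0, 0]},
    {"gripper": 0, "delta_pos": [0, 0.056, -0.056], "turn": [0, 0, 0]},
    {"gripper": 0, "delta_pos": [0, 0.056, -0.056], "turn": [0, 0, 0]},
  ],
)

```text
time_s: 6.6
position: [0.6177, -0.0922, 0.0767]
tcp_rot: [-0.27, 0.652, 0.655, 0.271]
force: [-0.1, -0.3, -0.8]
finger_gap: -0.002
grasp_force: 0.0
```

```bash
python3 - <<'E'
from h import *
r=read_state();print(r['time_s'],r['position'],r['tcp_rot'],r['q'].round(2) if hasattr(r['q'],'round') else r['q'],r['force'])
b=snap('top')
cv2.imwrite('pics/f.png',cv2.resize(b['img'][130:240,190:320,::-1],(650,550),interpolation=cv2.INTER_CUBIC))
E
```

```text
6.6 [ 0.6176617  -0.09223556  0.0767306 ] [-0.27012594  0.65215885  0.65459449  0.27060463] [ 0.84  0.86 -0.62  1.34 -0.28  1.35  0.45] [-0.06350881 -0.27831692 -0.8126988 ]
```

View pics/f.png

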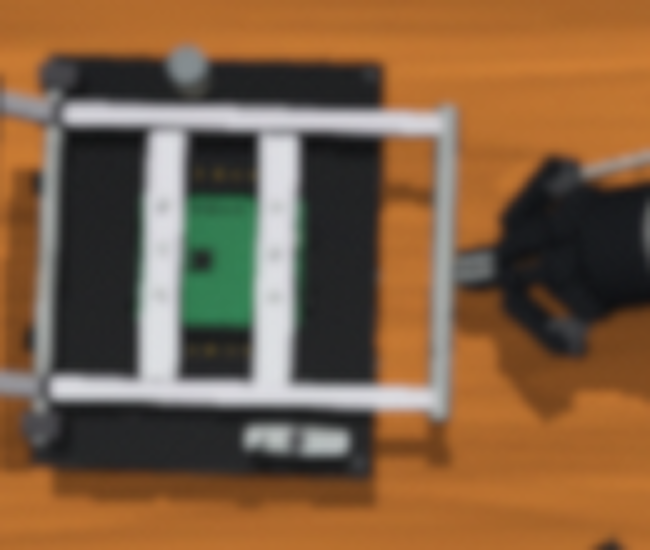

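The fingertips are just under the bar (445,265), centred, with about 16 mm clearance. Lift gently along the arc.

Call:
jog_arm(
  increments=[
    {"gripper": 0, "delta_pos": [0, 0.006, 0.006], "turn": [0, 0, 0]},
    {"gripper": 0, "delta_pos": [0, 0.012, 0.012], "turn": [0, 0, 0]},
    {"gripper": 0, "delta_pos": [0, 0.0125, 0.024], "turn": [0, 0, 0]},
    {"gripper": 0, "delta_pos": [0, 0.013, 0.036], "turn": [0, 0, 0]},
    {"gripper": 0, "delta_pos": [0, 0.015, 0.048], "turn": [0, 0, 0]},
  ],
)

```text
time_s: 7.28
position: [0.6175, -0.079, 0.1248]
tcp_rot: [-0.27, 0.653, 0.654, 0.27]
force: [-0.5, -4.4, -1.3]
finger_gap: 0.0
grasp_force: 2.0
```

Call:
jog_arm(
  increments=[
    {"gripper": 0, "delta_pos": [0, 0.0035, 0.019], "turn": [0, 0, 0]},
    {"gripper": 0, "delta_pos": [0, 0.0085, 0.038], "turn": [0, 0, 0]},
    {"gripper": 0, "delta_pos": [0, 0.0155, 0.056], "turn": [0, 0, 0]},
    {"gripper": 0, "delta_pos": [0, 0.0235, 0.074], "turn": [0, 0, 0]},
    {"gripper": 0, "delta_pos": [0, 0.033, 0.091], "turn": [0, 0, 0]},
  ],
)

```text
time_s: 7.9
position: [0.6174, -0.0437, 0.2164]
tcp_rot: [-0.27, 0.652, 0.654, 0.271]
force: [1.2, -2.3, -0.9]
finger_gap: -0.001
grasp_force: 0.6
```

```bash
python3 - <<'E'
from h import *
r=read_state();print(r['time_s'],r['position'],r['q'].round(2),r['force'])
b=snap('side');P=cloud(b)
cv2.imwrite('pics/g.png',cv2.resize(b['img'][70:250,160:340,::-1],(600,600),interpolation=cv2.INTER_CUBIC))
E
```

```text
7.9 [ 0.61740382 -0.04367619  0.21640143] [ 0.82  0.68 -0.68  1.31 -0.36  1.47  0.3 ] [ 1.16215265 -2.30899955 -0.93480148]
```

View pics/g.png

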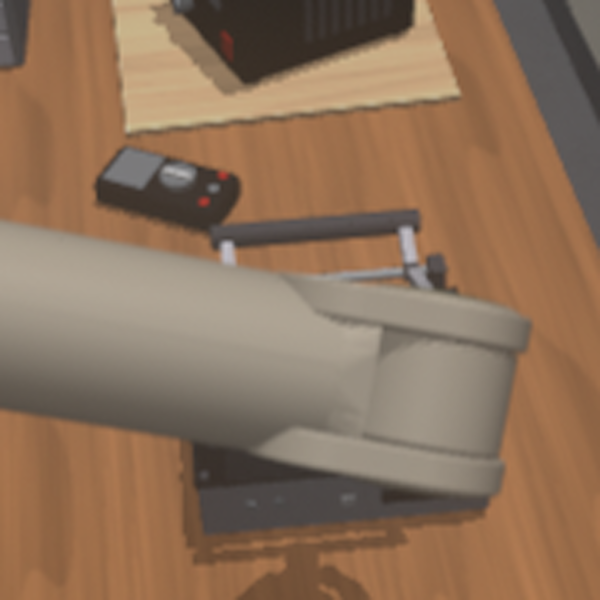

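The lifting bar has left the case front and the counterweight (315,228) has moved lower, so the gate is following. Continue.

Call:
jog_arm(
  increments=[
    {"gripper": 0, "delta_pos": [0, 0.011, 0.016], "turn": [0, 0, 0]},
    {"gripper": 0, "delta_pos": [0, 0.023, 0.0315], "turn": [0, 0, 0]},
    {"gripper": 0, "delta_pos": [0, 0.036, 0.0455], "turn": [0, 0, 0]},
    {"gripper": 0, "delta_pos": [0, 0.0505, 0.0585], "turn": [0, 0, 0]},
    {"gripper": 0, "delta_pos": [0, 0.066, 0.0705], "turn": [0, 0, 0]},
  ],
)

```text
time_s: 8.57
position: [0.6174, 0.0224, 0.2865]
tcp_rot: [-0.27, 0.652, 0.654, 0.271]
force: [0.2, 0.2, 0.8]
finger_gap: 0.002
grasp_force: 0.2
```

Call:
jog_arm(
  increments=[
    {"gripper": 0, "delta_pos": [0, 0.014, 0.01], "turn": [0, 0, 0]},
    {"gripper": 0, "delta_pos": [0, 0.026, 0.017], "turn": [0, 0, 0]},
    {"gripper": 0, "delta_pos": [0, 0.026, 0.017], "turn": [0, 0, 0]},
    {"gripper": 0, "delta_pos": [0, 0.026, 0.017], "turn": [0, 0, 0]},
    {"gripper": 0, "delta_pos": [0, 0.026, 0.017], "turn": [0, 0, 0]},
  ],
)

```text
time_s: 9.2
position: [0.6175, 0.0462, 0.3018]
tcp_rot: [-0.27, 0.653, 0.653, 0.271]
force: [0.8, -0.4, -0.9]
finger_gap: 0.001
grasp_force: 0.0
```

```bash
python3 - <<'E'
from h import *
r=read_state();print(r['time_s'],r['position'],r['q'].round(2),r['force'])
a=snap('side');b=snap('top')
f=lambda s,x,y,w,h:cv2.resize(s['img'][y:y+h,x:x+w,::-1],(400,400),interpolation=cv2.INTER_CUBIC)
cv2.imwrite('pics/i.png',np.hstack([f(a,160,70,190,190),f(b,150,90,190,190)]))
E
```

```text
9.2 [0.61753376 0.04616275 0.30184484] [ 0.75  0.56 -0.73  1.31 -0.42  1.48  0.15] [ 0.84242641 -0.38952907 -0.85079174]
```

View pics/i.png

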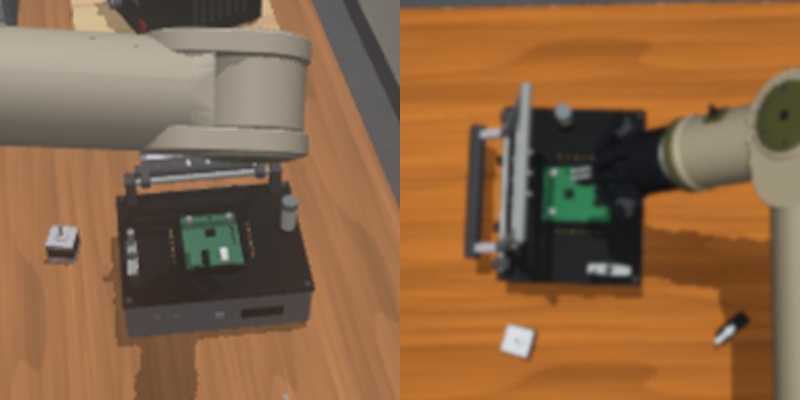

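The gate has gone over: its bar is near the hinge line (520,175 in the top half), away from the fingers, and the board is still in place. Back away and let it settle.

Call:
jog_arm(
  increments=[
    {"gripper": 0, "delta_pos": [0, -0.03, 0.02], "turn": [0, 0, 0]},
    {"gripper": 0, "delta_pos": [0, -0.06, 0.03], "turn": [0, 0, 0]},
    {"gripper": 0, "delta_pos": [0, -0.1, 0.03], "turn": [0, 0, 0]},
    {"gripper": 0, "delta_pos": [0, -0.15, 0.03], "turn": [0, 0, 0]},
    {"gripper": 0, "delta_pos": [0, -0.2, 0.03], "turn": [0, 0, 0]},
  ],
)

```text
time_s: 9.93
position: [0.6172, -0.1547, 0.3324]
tcp_rot: [-0.27, 0.653, 0.654, 0.271]
force: [-0.4, -0.3, -0.4]
finger_gap: -0.0
grasp_force: 0.0
```

Call:
jog_arm(
  increments=[
    {"gripper": 0, "delta_pos": [0, 0, 0], "turn": [0, 0, 0]},
    {"gripper": 0, "delta_pos": [0, 0, 0], "turn": [0, 0, 0]},
    {"gripper": 0, "delta_pos": [0, 0, 0], "turn": [0, 0, 0]},
    {"gripper": 0, "delta_pos": [0, 0, 0], "turn": [0, 0, 0]},
    {"gripper": 0, "delta_pos": [0, 0, 0], "turn": [0, 0, 0]},
  ],
)

```text
time_s: 10.55
position: [0.6174, -0.1522, 0.3328]
tcp_rot: [-0.27, 0.652, 0.654, 0.271]
force: [0.1, 0.4, 0.5]
finger_gap: -0.0
grasp_force: 0.0
```

Call:
jog_arm(
  increments=[
    {"gripper": 0, "delta_pos": [0, 0, 0], "turn": [0, 0, 0]},
    {"gripper": 0, "delta_pos": [0, 0, 0], "turn": [0, 0, 0]},
    {"gripper": 0, "delta_pos": [0, 0, 0], "turn": [0, 0, 0]},
    {"gripper": 0, "delta_pos": [0, 0, 0], "turn": [0, 0, 0]},
    {"gripper": 0, "delta_pos": [0, 0, 0], "turn": [0, 0, 0]},
  ],
)

```text
time_s: 11.18
position: [0.6175, -0.1529, 0.3325]
tcp_rot: [-0.27, 0.653, 0.654, 0.271]
force: [0.0, 0.8, -0.2]
finger_gap: -0.002
grasp_force: 0.0
```

```bash
python3 - <<'E'
from h import *
b=snap('top');P=cloud(b)
m=(abs(P[...,0]-.62)<.12)&(P[...,1]>.1)&(P[...,1]<.3)&(P[...,2]>.34)&(P[...,2]<.4)
q=P[m];print(len(q),np.median(q,0) if len(q) else '')
c=np.median(q,0);print('angle',np.arctan2(c[2]-.007-.12,.160-c[1]))
cv2.imwrite('pics/j.png',cv2.resize(b['img'][110:260,150:350,::-1],(800,600),interpolation=cv2.INTER_CUBIC))
E
```

```text
437 [0.62959477 0.20322407 0.36493542]
angle 1.7504996328770668
```

View pics/j.png

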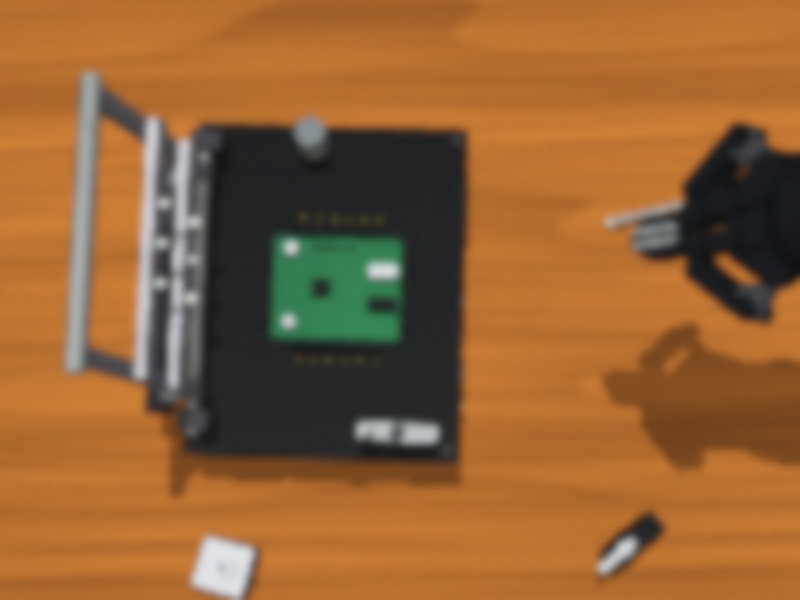

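The gate stands open at about 1.75 rad with its bar at (82,220). The catch is alongside at (398,432), the board is in its nest at (338,290), and the robot is clear.

```bash
python3 -c "
from cell import job
print(job.hand_in())"
```

```text
the job is handed in; nothing more can be done
None
```

The catch is turned clear and the gate stands open against its stop (measured about 1.75 rad); the board is in its nest, the arm is backed off, and the job is handed in at about 11 s, with no verdict returned.

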